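# Fit the keyed handle into the bead carousel and turn it to red

### The arm

A 6-joint arm with a two-finger parallel gripper is mounted at the origin on a cart in front of the work surface, level with it; the furniture and walls round the work are solid. World frame = base frame: x ahead of the robot, y to its left, z up, the work surface at z = 0. Lengths are in mm, angles in rad, forces in N, time in s.
With the tool pointing down it reaches from about 275 to 750 mm from the base axis. Payload 10.2 kg.
Tool frame: the origin (TCP) lies midway between the tips of the shut fingers; the grasp point (between the pads) lies 19 mm behind it; z points along the fingers, y is the line along which they close (so a half turn about z gives the same grasp; the last joint's range is limited). The gripper opens to 85 mm and grips with 20 to 120 N. Pads are 22 mm wide; open, the fingers measure 114 mm over their backs; the gripper's body (76 mm by 85 mm) begins 54 mm behind the grasp point. The pads swing forward as they close: fully open they stand 13 mm farther back than shut.
Start: joints at [-1.553, 0.313, 1.498, -0, 1.331, -0.223], TCP at [125.188, -509.862, 231.294] pointing down, gripper open.
Joint ranges: [-2.94, 2.94], [-0.97, 2.17], [0.19, 2.56], [-1.23, 4.37], [0.02, 3.11], [-2.88, 2.88]. Speed limits (rad/s): [2.39, 2.39, 3.01, 3.14, 3.14, 3.14].

### API

Orientations are given as a unit quaternion [w, x, y, z].
In Python, from rig import ctrl gives the robot as it stands.
- The arm moves only by the tool send_rows, never from a script. Its argument "targets" is a list of rows, each a list of 7 numbers: the closure, from -1 (fully open) to 1 (shut), so that 0 is half open, then the shift along the tool's x, y, z in m, then the turn, a rotation vector about the tool's x, y, z in rad. In form: [[claw, dx, dy, dz, ax, ay, az], ...]. A call has exactly 10 rows; each row shifts and turns the commanded pose from where the row before left it, along the tool's axes as they then stand; what a row does not reach is not made up. A row lasts 1/8 s, in which the tool goes at most 62.5 mm and 10.7 degrees, less where a joint would pass 70% of its speed; a pose out of reach is approached as far as the arm can. A call with a gripper value outside its range is refused whole. The fingers move at their own pace and stop on an object; "squeeze" is the grip in N (left out, the last holds). Time passes only in rows, so rows that do not move let the fingers close, or fill a call up. It gives the time, the measured TCP pose, the force, the opening and the grip force at its end, in the units of the state.
- ctrl.sense(): the state, without advancing time (a new reading comes with each control period).
- ctrl.capture(name): name is "side" or "top" or "wrist"; returns a dict with "img" (480x640x3 uint8, red, green, blue), "camera_matrix" (3x3 intrinsics, pixels), "R" (3x3) and "t" (3): a world point X has camera coordinates R X + t. Camera axes: x right, y down, z forward; pixel columns grow to the right and rows downward; lengths in mm; the calibration is good to about 2 mm. A picture is of the moment at which its call begins. There is no depth.
- ctrl.finish_job(): hands the job in; it is judged then, once.
Trained networks look in a picture, given as the dict that the camera call returned (one of the last four; its "shot" number tells which), for a name from the list of things; names that differ only in an ending like _2 or _b are one class to them, and where a whole thing is asked for, a point or a joint stands for the part that bears it (a point fixed in the world has none). Each returns a list of dicts, best first, with "score" (0 to 1); they miss things now and then, are a little off and sometimes report something else, mostly with a low value. They report only what shows in the picture. A call takes as long as a camera call.
- ctrl.boxes_of(query, picture): "extent" ([left, top, width, height] in pixels, round what is visible of it).
- ctrl.landmark_of(query, picture): "point" ([column, row] in pixels: a listed point, or the origin of a listed thing).
The state is a dict: "time_s": time; "joints": joint angles; "dq": joint speeds; "tau": joint torques, N m; "eef_pos": TCP position; "ee_rot": TCP orientation; "force": force on the tool from outside, world axes, zero at the start; "wrist_torque": the same for the moment, N m; "grip_width": opening from 0.0 (shut) to 1.0 (fully open); "grip_force": force on a finger pad.
Only numpy, scipy, OpenCV 4.12 (cv2) and the standard library are available. Lean on these libraries where they do the work, as an engineer would, in place of code of your own. Each camera call takes 0.05 s, during which the arm holds its last target. There are 200 camera calls.

### The job

Take the blue handle out of its wooden block, stand its steel shaft in the hub of the bead carousel and, pressing only lightly, turn it until its brass rib drops into the hub's slot, then push it down fully home. With the handle, turn the carousel until the red compartment faces the red arrow on the base, and let go, leaving the handle in. Never force anything, keep the fingers off the carousel itself, and leave the other things on the table where they stand.

Things in the scene. Friction and masses are not known exactly. Their poses are not given: they have to be found in the camera images.
- handle: (All sizes mm.) Loose blue handle with steel shaft, 90 g, 106 high, at first upright in the block. Origin: centre of the shaft's lower end, z up along it. Round shaft 16 dia, nose tapering to 9 dia over the lowest 6. A brass rib 7 wide sticks out on the -x side to 22 from the axis, from z = 26 to 50. Collar 50 dia, z = 55 to 60, red dot above the rib.
- handle_grip (a point): Where to pinch the handle from above: z = 88 on its axis, axes as the handle's. Upright paddle from z = 68 to 106, 36 wide along x, 12 thick along y; fingers close along y.
- rib_tip (a point): Outer end of the brass rib, 22 from the shaft's axis, at z = 38 of the handle
- carousel: Bead carousel. Round wooden base, 192 dia, fixed; origin on the table at its centre, z up, red arrow at its -x edge. On it turns about z a white tray, 174 dia, rim at z = 45, with six compartments (each with a colour spot, one red) and a wooden hub in the middle. The tray turns stiffly (0.10 N m) and stays where it is left. Over 30 N between handle and carousel is too much.
- hub_top (a point): Centre of the hub's top, 75 above the table (axes of the base, not of the tray). Hub 62 dia; bore 18 dia with a slot 9.2 wide reaching 23.5 from the axis on the red side, both down to z = 18. The shaft enters 26 at any angle; then the rib stands on the hub (handle origin z = 49) unless within 0.06 rad of the slot; then 29 further until the collar rests on the hub (origin z = 20).
- arrow (a point): Tip of the red arrow on the base's -x edge. Red faces it when the handle is home with its axes parallel to the base's. The tray's angle is NOT measured: at the start red and slot stand somewhere 0.5 to 1.4 rad anticlockwise from the arrow (seen from above, turning about +z).
- holder: Fixed wooden block 64 x 64 x 31 high that holds the handle; origin at the centre of its underside; its round hole, 18 dia, is 26 deep, so the handle's origin starts 5 above the table
- glue_stick: Bystander, loose: glue stick standing upright, 28 mm dia, 96 high; origin at the centre of its underside, z up
- paint_pot_1: Bystander, loose: purple paint pot with white lid, 37 mm dia, 41 high; origin at the centre of its underside, z up
- pumpkin_yellow: Bystander, loose: small yellow pumpkin figurine, 31 mm dia, 38 high; origin at the centre of its underside, z up

How it is judged:
By the outcome, as a careful person would: the job done as asked, in the order asked, and still so for the second after the job is handed in, with the robot touching nothing.
It also fails if it takes over 72 s, if anything falls off the work surface, if the arm or the gripper's body presses on something with over 40 N, if the wrist force passes 120 N, or if a joint passes its speed limit or range.

## Working session

There is one attempt and no reset: what is moved stays moved. The work goes in short steps, Python scripts to look and compute and a tool call to move; the robot and the scene stay as the last step left them, time stands still between calls to the robot, and variables do not carry over. Pictures are saved under pics/ and viewed, at most 10 in all, crops included, and the job is handed in when it is done.

Besides the shell and the picture viewer there is one more tool, called after "Emit:" as name(argument=value, ...), one argument or row to a line, values as JSON. send_rows: Moves the arm, as the interface text tells. Its arguments: {"type":"object","properties":{"targets":{"type":"array"},"squeeze":{"type":"number"}},"required":["targets"]}

```bash
mkdir -p pics; ls; cat > h.py <<'E'
import numpy as np, cv2
from rig import ctrl
def shot(n,save=None):
    p=ctrl.capture(n)
    if save: cv2.imwrite('pics/'+save,p['img'][:,:,::-1])
    return p
def tri(obs):
    A=[];b=[]
    for p,(u,v) in obs:
        M=p['camera_matrix']@np.c_[p['R'],p['t']]
        for r,q in ((0,u),(1,v)):
            w=M[r]-q*M[2]; w=w/np.linalg.norm(w[:3]); A.append(w[:3]); b.append(-w[3])
    return np.linalg.lstsq(np.array(A),np.array(b),rcond=None)[0]
def onz(p,uv,z):
    K=np.array(p['camera_matrix']);R=np.array(p['R']);t=np.array(p['t'])
    d=R.T@np.linalg.inv(K)@np.array([uv[0],uv[1],1.]);c=-R.T@t
    return c+d*(z-c[2])/d[2]
def proj(p,X):
    q=np.array(p['camera_matrix'])@(np.array(p['R'])@np.array(X,float)+np.array(p['t']));return q[:2]/q[2]
E
python3 - <<'E'
from h import *
np.set_printoptions(precision=1,suppress=True)
P={n:shot(n,n+'0.png') for n in('side','top')}
Z=dict(handle=5,handle_grip=93,rib_tip=43,carousel=0,hub_top=75,arrow=None,holder=0,glue_stick=0,paint_pot_1=0,pumpkin_yellow=0)
for n,z in Z.items():
    o=[]
    for c in P:
        L=ctrl.landmark_of(n,P[c])
        for l in L[:2]: print(n,c,l['score'],np.array(l['point']), onz(P[c],l['point'],z or 12))
        if L:o.append((P[c],L[0]['point']))
    if len(o)==2: print('  tri',tri(o))
s=ctrl.sense();print(s['eef_pos'],s['ee_rot'],s['force'],s['grip_width'])
for c in P: print(c,-np.array(P[c]['R']).T@np.array(P[c]['t']))
a=np.hstack([P['side']['img'],P['top']['img']]);
E
```

```text
pics
handle side 0.93 [284.4 357.9] [578.8 151.9   5. ]
handle side 0.41 [286.2 230.3] [ 679.2 -265.6    5. ]
handle top 0.85 [216.9 240.8] [580.5 165.2   5. ]
  tri [576.7 163.   15.3]
handle_grip side 0.64 [279.5 310.8] [579.1 155.1  93. ]
handle_grip side 0.29 [285.8 362.8] [544.5 258.   93. ]
handle_grip top 0.56 [209. 232.] [578.3 162.7  93. ]
  tri [577.1 161.7  97.9]
rib_tip side 0.74 [299.1 338. ] [554.9 149.4  43. ]
rib_tip top 0.71 [219.3 246.3] [560.3 153.1  43. ]
  tri [556.9 152.2  45.9]
carousel side 0.9 [322.5 276.6] [560.7 -70.1  12. ]
carousel top 0.5 [277.4 182.3] [699.7  33.9  12. ]
  tri [600.7  30.3  98.1]
hub_top side 0.95 [317.9 239.4] [572.5 -98.4  75. ]
arrow side 0.62 [371.4 268.3] [ 473.  -111.7   12. ]
arrow top 0.97 [356.6 283.1] [ 475.7 -118.4   12. ]
  tri [ 474.9 -118.8    7.8]
holder side 0.8 [285.9 363.1] [571.5 170.3  12. ]
holder side 0.68 [322.9 276.5] [560.  -70.6  12. ]
holder top 0.71 [220.9 238.2] [584.  155.5  12. ]
holder top 0.68 [219.2 245.4] [568.9 159.2  12. ]
  tri [581.  157.    0.8]
glue_stick side 0.84 [285.6 230.4] [ 676.6 -251.3   12. ]
glue_stick top 0.54 [414.4 184.6] [ 679.1 -257.5   12. ]
  tri [ 679.4 -258.5    8.5]
paint_pot_1 side 0.7 [417.7 310.7] [384.7  15.2  12. ]
paint_pot_1 top 0.65 [307.6 330.8] [386.2 -14.   12. ]
  tri [385.2 -13.9  -8.6]
pumpkin_yellow side 0.75 [233.1 306.8] [695.2  45.6  12. ]
pumpkin_yellow top 0.57 [282.5 183.4] [696.7  23.2  12. ]
pumpkin_yellow top 0.47 [304.2 333.7] [381.  -7.  12.]
  tri [703.6  24.1  -4.3]
[ 125.2 -509.9  231.3] [ 0.   1.   0.1 -0. ] [-0.2  0.2 -0.4] 1.0034102748864315
side [407.8 700.2 498.6]
top [369.5 -16.6 930.8]
```

View pics/top0.png

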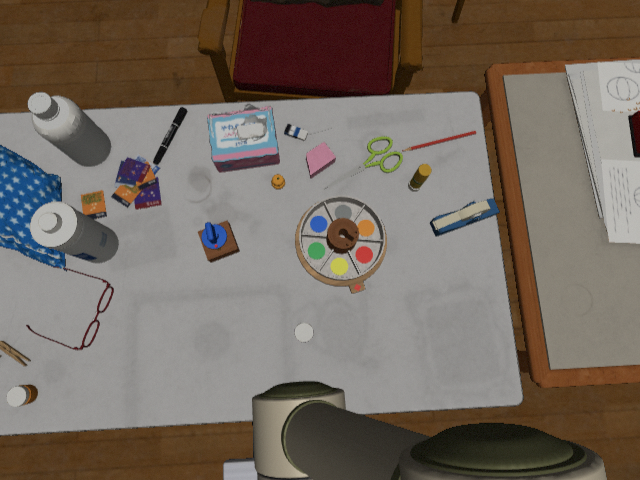

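View pics/side0.png

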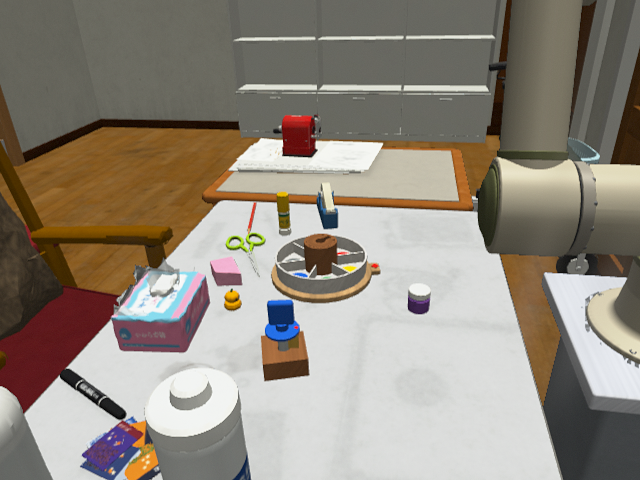

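```bash
cat >> h.py <<'E'
from scipy.spatial.transform import Rotation as Ro
def pose():
    s=ctrl.sense();q=s['ee_rot'];return np.array(s['eef_pos']),Ro.from_quat([q[1],q[2],q[3],q[0]]),s
def plan(xyz,yaw=None,closest=True):
    """turn first (az), then shift in tool axes; yaw = world angle of tool x axis (mod pi)"""
    p,r,s=pose();M=r.as_matrix();x=M[:,0];y0=np.arctan2(x[1],x[0])
    yaw=y0 if yaw is None else yaw
    d=(yaw-y0+np.pi/2)%np.pi-np.pi/2
    T=np.array([[np.cos(y0+d),np.sin(y0+d),0],[np.sin(y0+d),-np.cos(y0+d),0],[0,0,-1]]).T
    return dict(yaw_now=round(y0,4),turn=(r.inv()*Ro.from_matrix(T)).as_rotvec().round(4),shift_mm=(T.T@(np.array(xyz)-p)).round(2),tilt=np.round(M[:,2],4),j6=round(s['joints'][5],3))
E
python3 - <<'E'
from h import *
np.set_printoptions(precision=2,suppress=True)
p=shot('wrist');pp,r,s=pose();c=-p['R'].T@p['t'];print('cam in tool',r.inv().apply(c-pp), (p['R']@r.as_matrix()), p['camera_matrix'][0])
print(plan([560,-20,330],0.43)); print(plan([560,-20,330]))
t=shot('top')
im=cv2.resize(t['img'][190:300,180:400],None,fx=3.6,fy=3.6,interpolation=cv2.INTER_CUBIC);cv2.imwrite('pics/topc.png',im[:,:,::-1])
E
```

```text
cam in tool [  75.27    0.16 -142.72] [[ 0.    1.    0.  ]
 [-0.95  0.   -0.3 ]
 [-0.3  -0.    0.95]] [431.65   0.   318.7 ]
{'yaw_now': np.float64(0.2408), 'turn': array([ 0.  ,  0.  , -0.19]), 'shift_mm': array([ 599.44, -264.02,  -98.7 ]), 'tilt': array([-0., -0., -1.]), 'j6': np.float64(-0.223)}
{'yaw_now': np.float64(0.2408), 'turn': array([0., 0., 0.]), 'shift_mm': array([ 539.1 , -372.04,  -98.7 ]), 'tilt': array([-0., -0., -1.]), 'j6': np.float64(-0.223)}
```

View pics/topc.png

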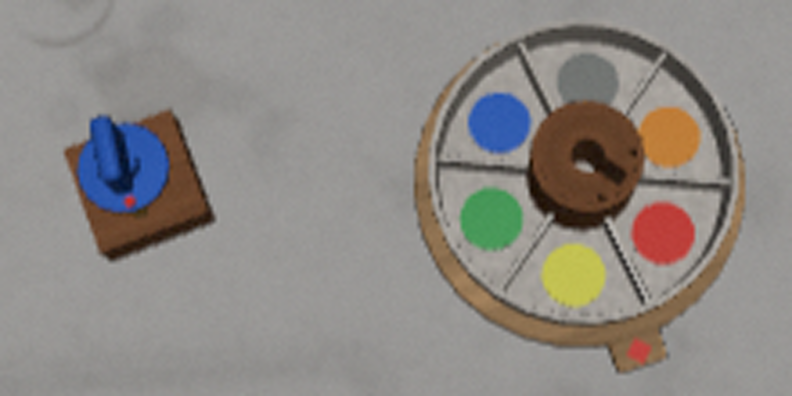

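```bash
python3 - <<'E'
from h import *
print(plan([610,-90,300]))
E
```

```text
{'yaw_now': np.float64(0.2408), 'turn': array([-0.0001, -0.    ,  0.    ]), 'shift_mm': array([ 570.93, -292.12,  -68.72]), 'tilt': array([ 0.e+00,  1.e-04, -1.e+00]), 'j6': np.float64(-0.223)}
```

Emit:
send_rows(
  targets=[
    [-1,0.045,-0.023,-0.006,0,0,0],
    [-1,0.045,-0.023,-0.006,0,0,0],
    [-1,0.045,-0.023,-0.006,0,0,0],
    [-1,0.045,-0.023,-0.006,0,0,0],
    [-1,0.045,-0.023,-0.006,0,0,0],
    [-1,0.045,-0.023,-0.006,0,0,0],
    [-1,0.045,-0.023,-0.006,0,0,0],
    [-1,0.045,-0.023,-0.006,0,0,0],
    [-1,0.045,-0.023,-0.006,0,0,0],
    [-1,0.045,-0.023,-0.006,0,0,0],
  ],
)

```text
time_s: 2.45
eef_pos: [508.5, -177.9, 291.6]
ee_rot: [0.0, 0.993, 0.12, 0.0]
force: [-0.6, -0.2, 1.3]
grip_width: 0.999
grip_force: 0.0
```

Emit:
send_rows(
  targets=[
    [-1,0.024,-0.012,-0.002,0,0,0],
    [-1,0.024,-0.012,-0.002,0,0,0],
    [-1,0.024,-0.012,-0.002,0,0,0],
    [-1,0.024,-0.012,-0.001,0,0,0],
    [-1,0.024,-0.012,-0.001,0,0,0],
    [-1,0,0,0,0,0,0],
    [-1,0,0,0,0,0,0],
    [-1,0,0,0,0,0,0],
    [-1,0,0,0,0,0,0],
    [-1,0,0,0,0,0,0],
  ],
)

```text
time_s: 3.7
eef_pos: [609.4, -92.6, 299.4]
ee_rot: [0.0, 0.993, 0.12, 0.0]
force: [0.3, 0.2, -0.8]
grip_width: 0.996
grip_force: 0.0
```

```bash
python3 - <<'E'
from h import *
np.set_printoptions(precision=2,suppress=True)
p=shot('wrist','w1.png')
for n,z in (('hub_top',75),('arrow',12),('handle_grip',93),('carousel',0),('rib_tip',43)):
    for l in ctrl.landmark_of(n,p)[:2]: print(n,l['score'],np.array(l['point']),onz(p,l['point'],z))
print(ctrl.sense()['eef_pos'],plan([570,160,300],0.43))
E
```

```text
hub_top 0.88 [305.5 236.2] [564.62 -91.38  75.  ]
arrow 0.6 [310.6 302.4] [ 471.29 -117.28   12.  ]
handle_grip 0.58 [  0.  158.8] [575.28 163.4   93.  ]
carousel 0.76 [308.9 211.9] [567.67 -92.05   0.  ]
rib_tip 0.86 [ 44.7 178.9] [550.8  156.48  43.  ]
rib_tip 0.72 [307.4 234.9] [556.07 -94.32  43.  ]
[609.58 -92.32 299.28] {'yaw_now': np.float64(0.2408), 'turn': array([-0.  ,  0.  , -0.19]), 'shift_mm': array([  69.21, -245.85,   -0.72]), 'tilt': array([-0.,  0., -1.]), 'j6': np.float64(0.99)}
```

View pics/w1.png

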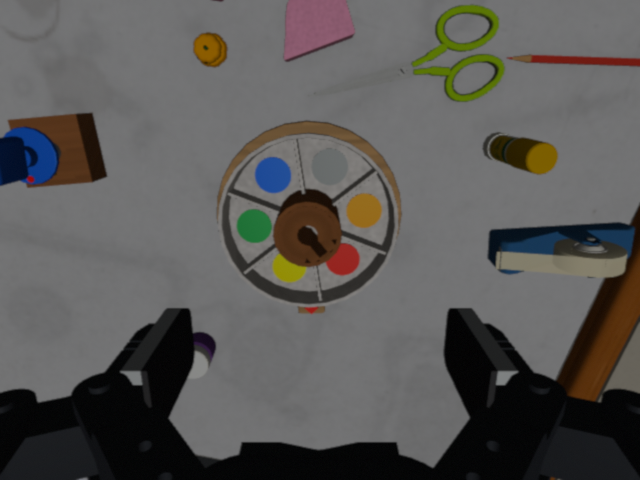

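```bash
cat >> h.py <<'E'
from scipy.optimize import differential_evolution
def circ(p,xy,z,r,span=15,dr=2.,pol=None):
    im=cv2.GaussianBlur(p['img'],(0,0),.8).astype(np.float32);a=np.linspace(0,2*np.pi,180,endpoint=False)
    M=np.array(p['camera_matrix'])@np.c_[p['R'],p['t']]
    def samp(c,rr):
        X=np.stack([c[0]+rr*np.cos(a),c[1]+rr*np.sin(a),0*a+z,0*a+1]);q=M@X;q=(q[:2]/q[2]).astype(np.float32)
        return cv2.remap(im,q[0][None],q[1][None],cv2.INTER_LINEAR)[0]
    f=lambda c:-np.mean(np.minimum(np.linalg.norm(samp(c,r+dr)-samp(c,r-dr),axis=1),60))
    o=differential_evolution(f,[(xy[0]-span,xy[0]+span),(xy[1]-span,xy[1]+span)],seed=0,popsize=20)
    return o.x,-o.fun
def slot(p,c,z=75,rr=np.arange(13,22,1.)):
    a=np.linspace(-np.pi,np.pi,720,endpoint=False);M=np.array(p['camera_matrix'])@np.c_[p['R'],p['t']];g=0
    im=p['img'].astype(np.float32).sum(2)
    for r in rr:
        X=np.stack([c[0]+r*np.cos(a),c[1]+r*np.sin(a),0*a+z,0*a+1]);q=M@X;q=(q[:2]/q[2]).astype(np.float32)
        g=g+cv2.remap(im,q[0][None],q[1][None],cv2.INTER_LINEAR)[0]
    g=g/len(rr);w=np.clip(np.median(g)*.8-g,0,None);return np.angle((w*np.exp(1j*a)).sum()),a,g
E
python3 - <<'E'
from h import *
np.set_printoptions(precision=2,suppress=True)
for n in('wrist','top','side'):
    p=shot(n)
    for nm,z,r in(('hub',75,31),('rim',45,87)):
        c,s=circ(p,(568,-95),z,r); print(n,nm,c,s)
        if nm=='hub': 
            ang,a,g=slot(p,c);print('slot',ang, a[g<g.min()+.35*(np.median(g)-g.min())][[0,-1]])
    L=ctrl.landmark_of('arrow',p)
    if L: d=onz(p,L[0]['point'],12)[:2]-c;print('arrow rel rim',d,np.linalg.norm(d),np.arctan2(-d[1],-d[0]))
    c,s=circ(p,(578,162),65,25);print(n,'collar',c,s)
E
```

```text
wrist hub [566.16 -92.37] 57.98307418823242
slot -2.238724388388104 [-2.48 -2.01]
wrist rim [576.13 -90.96] 40.450828552246094
arrow rel rim [-103.96  -27.97] 107.65579766009856 0.262809572735595
wrist collar [573.83 159.63] 52.271751403808594
top hub [ 553.02 -108.89] 1.573776125907898
slot 0.0 [-2.57 -1.08]
top rim [ 553.21 -101.43] 8.622699737548828
top collar [578.32 160.67] 56.606571197509766
side hub [568.15 -94.53] 51.21712112426758
slot -2.173684756035909 [-2.36 -1.99]
side rim [566.15 -92.3 ] 50.814517974853516
arrow rel rim [-97.68 -15.44] 98.89180717181631 0.1568106182918517
side collar [577.85 158.24] 47.46577835083008
```

```bash
python3 - <<'E'
from h import *
np.set_printoptions(precision=2,suppress=True)
p=shot('top');p['img']=cv2.imread('pics/top0.png')[:,:,::-1].copy()
for nm,z,r in(('hub',75,31),('rim',45,87),('base',12,96)):
    c,s=circ(p,(568,-95),z,r); print(nm,c,s)
    if nm=='hub': print('slot',slot(p,c)[0]);h=c
w=shot('wrist'); s=shot('side')
for q,h in((p,h),(w,[566.2,-92.4]),(s,[567.2,-93.4])):
    im=q['img'].astype(int);u0=proj(q,[472,-115,12]).astype(int)
    sub=im[u0[1]-16:u0[1]+16,u0[0]-16:u0[0]+16]
    m=(sub[:,:,0]>1.9*sub[:,:,1])&(sub[:,:,0]>90)
    v,u=np.nonzero(m);uv=[u.mean()+u0[0]-16,v.mean()+u0[1]-16]
    for z in(5,12): 
        d=onz(q,uv,z)[:2]-h;print('arrow',len(u),uv,z,d,np.linalg.norm(d),np.arctan2(-d[1],-d[0]))
E
```

```text
hub [567.82 -92.48] 54.251834869384766
slot -2.251064919458683
rim [553.   -86.79] 46.13164520263672
base [565.82 -91.33] 47.78020477294922
arrow 27 [np.float64(357.18518518518516), np.float64(287.0740740740741)] 5 [-99.52 -27.24] 103.17747481312317 0.2672164965280442
arrow 27 [np.float64(357.18518518518516), np.float64(287.0740740740741)] 12 [-100.26  -26.46] 103.69627015154785 0.25806607478814175
arrow 57 [np.float64(311.43859649122805), np.float64(309.4736842105263)] 5 [-106.47  -28.31] 110.1694174567598 0.25990405569913466
arrow 57 [np.float64(311.43859649122805), np.float64(309.4736842105263)] 12 [-102.9   -27.57] 106.52726621851644 0.2618059521322966
arrow 20 [np.float64(374.4), np.float64(265.45)] 5 [-98.09 -41.5 ] 106.50544172675252 0.4002674271581581
arrow 20 [np.float64(374.4), np.float64(265.45)] 12 [-98.96 -29.66] 103.30548668341687 0.29118554695558335
```

```bash
python3 - <<'E'
from h import *
print(plan([615,175,300],0.36))
E
```

```text
{'yaw_now': np.float64(0.2408), 'turn': array([ 0.    , -0.    , -0.1192]), 'shift_mm': array([  99.24, -248.27,   -0.7 ]), 'tilt': array([ 0., -0., -1.]), 'j6': np.float64(0.99)}
```

Emit:
send_rows(
  targets=[
    [-1,0,0,0,0,0,-0.119],
    [-1,0.016,-0.041,0,0,0,0],
    [-1,0.016,-0.041,0,0,0,0],
    [-1,0.016,-0.041,0,0,0,0],
    [-1,0.017,-0.041,0,0,0,0],
    [-1,0.017,-0.042,0,0,0,0],
    [-1,0.017,-0.042,0,0,0,0],
    [-1,0,0,0,0,0,0],
    [-1,0,0,0,0,0,0],
    [-1,0,0,0,0,0,0],
  ],
)

```text
time_s: 5.7
eef_pos: [615.1, 173.5, 299.4]
ee_rot: [0.0, 0.984, 0.178, -0.0]
force: [-0.4, -0.2, -0.7]
grip_width: 0.999
grip_force: 0.0
```

```bash
python3 - <<'E'
from h import *
np.set_printoptions(precision=2,suppress=True)
p=shot('wrist','w2.png')
c,s=circ(p,(577,160),65,25);print('collar',c,s)
for n,z in (('handle_grip',93),('rib_tip',43),('handle',5),('hub_top',75)):
    for l in ctrl.landmark_of(n,p)[:2]: print(n,l['score'],np.array(l['point']),onz(p,l['point'],z))
print(ctrl.sense()['eef_pos'])
u=proj(p,[577,160,75]).astype(int)
im=cv2.resize(p['img'][max(0,u[1]-70):u[1]+70,u[0]-90:u[0]+90],None,fx=4,fy=4,interpolation=cv2.INTER_CUBIC);cv2.imwrite('pics/w2c.png',im[:,:,::-1]);print(u-[90,70])
E
```

```text
collar [575.93 158.73] 56.02948760986328
handle_grip 0.96 [314.7 240.8] [574.99 162.12  93.  ]
handle_grip 0.46 [318.4 215.8] [596.77 166.92  93.  ]
rib_tip 0.73 [311.8 247.6] [551.57 156.94  43.  ]
handle 0.61 [318.4 217. ] [573.15 158.19   5.  ]
hub_top 0.82 [557.8 331.1] [565.73 -89.9   75.  ]
hub_top 0.25 [525.1 295.1] [588.28 -42.21  75.  ]
[615.01 174.18 299.37]
[227 163]
```

View pics/w2c.png

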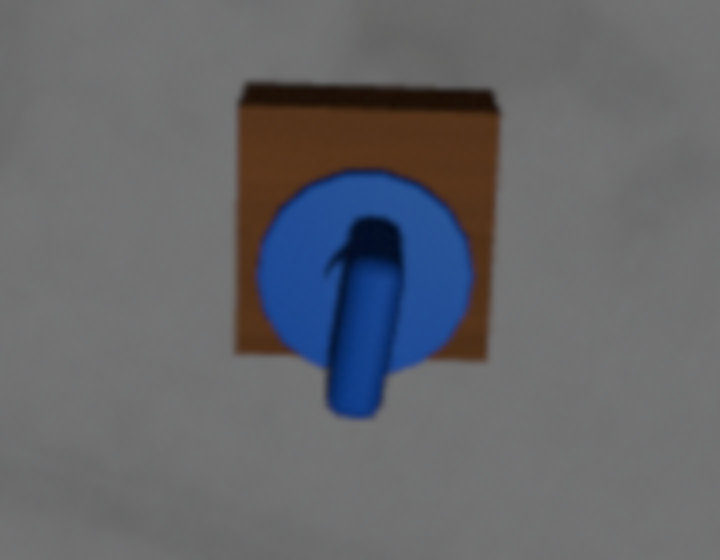

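```bash
python3 - <<'E'
from h import *
np.set_printoptions(precision=2,suppress=True)
p=shot('wrist');im=p['img'].astype(int)
a,b=onz(p,(321.2,229.2),111),onz(p,(315.2,265.5),111);d=a-b;print(a,b,(a+b)/2,np.linalg.norm(d),np.arctan2(d[1],d[0]))
# top-face brightness fit of the paddle: rectify plane z=111
g=np.stack(np.meshgrid(np.arange(-30,30.1,.25),np.arange(-30,30.1,.25)),-1)
M=p['camera_matrix']@np.c_[p['R'],p['t']]
X=np.concatenate([g+[576,160],np.full(g.shape[:2]+(1,),111),np.ones(g.shape[:2]+(1,))],-1);q=X@M.T;q=(q[...,:2]/q[...,2:]).astype(np.float32)
r=cv2.remap(p['img'],q[...,0],q[...,1],cv2.INTER_CUBIC)
cv2.imwrite('pics/rect.png',cv2.resize(r,None,fx=2.4,fy=2.4)[::-1,:,::-1])
t=shot('top');t['img']=cv2.imread('pics/top0.png')[:,:,::-1].copy()
for s in('side','wrist'):
    P=shot(s); m=(P['img'][...,0].astype(int)>150)&(P['img'][...,1]<80)
# red dot in top0 (z=65)
im=t['img'].astype(int);u=proj(t,[560,153,65]).astype(int);sub=im[u[1]-10:u[1]+10,u[0]-10:u[0]+10];m=(sub[...,0]>1.6*sub[...,2])&(sub[...,0]>1.9*sub[...,1])
v,uu=np.nonzero(m);dd=onz(t,(uu.mean()+u[0]-10,v.mean()+u[1]-10),65)[:2]-[578.3,160.7];print(len(v),dd,np.arctan2(-dd[1],-dd[0]))
E
```

```text
[591.64 163.33 111.  ] [560.68 156.89 111.  ] [576.16 160.11 111.  ] 31.62682363483953 0.20487152767009334
4 [-20.72  -4.45] 0.21136928239494351
```

View pics/rect.png

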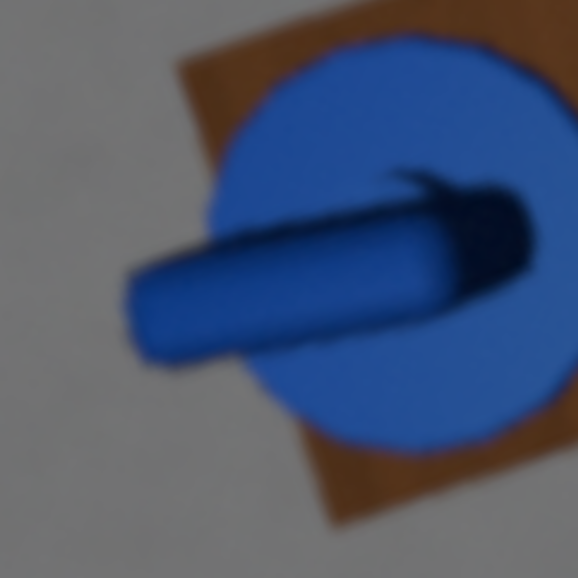

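```bash
python3 - <<'E'
from h import *
print(plan([577,159.7,73],0.20))
E
```

```text
{'yaw_now': np.float64(0.3597), 'turn': array([-0.    , -0.    ,  0.1597]), 'shift_mm': array([-40.14,   7.05, 226.32]), 'tilt': array([ 0.,  0., -1.]), 'j6': np.float64(1.305)}
```

Emit:
send_rows(
  targets=[
    [-1,0,0,0,0,0,0.16],
    [-1,-0.02,0.0035,0.04,0,0,0],
    [-1,-0.02,0.0035,0.04,0,0,0],
    [-1,0,0,0.04,0,0,0],
    [-1,0,0,0.03,0,0,0],
    [-1,0,0,0.02,0,0,0],
    [-1,0,0,0.02,0,0,0],
    [-1,0,0,0.018,0,0,0],
    [-1,0,0,0.018,0,0,0],
    [-1,0,0,0,0,0,0],
  ],
)

```text
time_s: 7.4
eef_pos: [576.5, 159.8, 72.0]
ee_rot: [-0.0, 0.995, 0.1, -0.001]
force: [0.3, -0.1, -0.1]
grip_width: 0.997
grip_force: 0.0
```

```bash
python3 - <<'E'
from h import *
print(plan([577,159.7,73],0.20),ctrl.sense()['force'])
shot('side','s2.png')
shot('wrist','w3.png')
E
```

```text
{'yaw_now': np.float64(0.1998), 'turn': array([-0.0003,  0.0024, -0.0002]), 'shift_mm': array([ 0.48,  0.2 , -1.04]), 'tilt': array([-2.4e-03, -2.0e-04, -1.0e+00]), 'j6': np.float64(1.446)} [ 0.34212894 -0.12502814 -0.06819542]
```

View pics/w3.png

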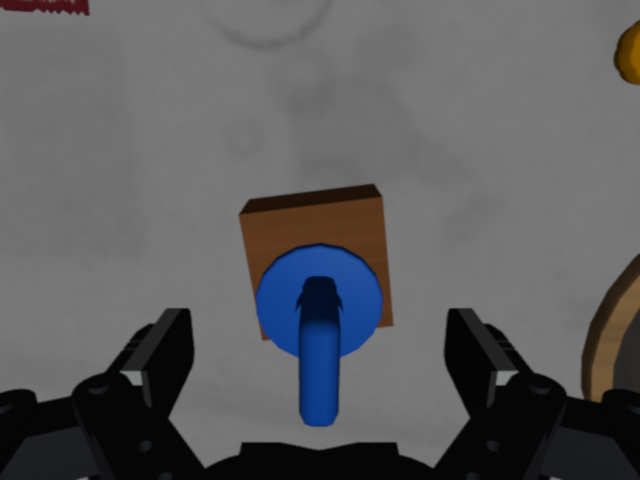

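Emit:
send_rows(
  squeeze=60,
  targets=[
    [0,0,0,0,0,0,0],
    [0.5,0,0,0,0,0,0],
    [1,0,0,0,0,0,0],
    [1,0,0,0,0,0,0],
    [1,0,0,0,0,0,0],
    [1,0,0,0,0,0,0],
    [1,0,0,0,0,0,0],
    [1,0,0,0,0,0,0],
    [1,0,0,0,0,0,0],
    [1,0,0,0,0,0,0],
  ],
)

```text
time_s: 8.75
eef_pos: [577.7, 159.9, 74.2]
ee_rot: [0.0, 0.995, 0.1, 0.001]
force: [-0.9, 0.2, 5.8]
grip_width: 0.134
grip_force: 105.6
```

Emit:
send_rows(
  targets=[
    [1,0,0,-0.005,0,0,0],
    [1,0,0,-0.01,0,0,0],
    [1,0,0,-0.01,0,0,0],
    [1,0,0,-0.01,0,0,0],
    [1,0,0,-0.02,0,0,0],
    [1,0,0,-0.025,0,0,0],
    [1,0,0,-0.03,0,0,0],
    [1,0,0,-0.02,0,0,0],
    [1,0,0,0,0,0,0],
    [1,0,0,0,0,0,0],
  ],
)

```text
time_s: 10.0
eef_pos: [576.7, 159.8, 202.4]
ee_rot: [-0.0, 0.995, 0.1, -0.001]
force: [0.9, 0.2, -1.5]
grip_width: 0.132
grip_force: 96.8
```

```bash
python3 - <<'E'
from h import *
np.set_printoptions(precision=2,suppress=True)
s=ctrl.sense();print(s['force'],s['wrist_torque'],s['eef_pos'],s['grip_width'])
p,r,_=pose()
o=[];q=[];g=[]
for n in('side','wrist','top'):
    P=shot(n,'s3.png' if n=='side' else None)
    for nm,L in(('handle',o),('rib_tip',q),('handle_grip',g)):
        l=ctrl.landmark_of(nm,P)
        if l: print(n,nm,l[0]['score'],l[0]['point']);L.append((P,l[0]['point'])) if l[0]['score']>.5 else 0
    z=p[2]-69
    for c in(circ(P,p[:2],z+60,25,8),): print('collar',c)
for L in(o,q,g):
    if len(L)>1: print('tri',tri(L)-p)
print(plan([567.4,-93.1,p[2]],.75))
E
```

```text
[ 0.93  0.25 -1.51] [-0.03 -0.01  0.  ] [576.67 159.84 202.37] 0.13244009304557508
side handle 0.65 [280.8, 286.7]
side rib_tip 0.93 [297.3, 262.7]
side handle_grip 0.98 [274.8, 227.9]
collar (array([576.79, 159.72]), np.float64(51.04068374633789))
wrist handle 0.98 [319.8, 253.4]
wrist handle_grip 0.69 [318.2, 198.1]
collar (array([575.98, 160.34]), np.float64(49.60386276245117))
top handle 0.71 [339.5, 238.9]
top rib_tip 0.41 [203.9, 236.2]
top handle_grip 0.68 [414.0, 182.4]
collar (array([573.17, 159.7 ]), np.float64(33.75959014892578))
tri [  -6.28 -118.24 -130.86]
tri [  37.8  -163.66   -7.47]
{'yaw_now': np.float64(0.1998), 'turn': array([-0.  ,  0.  , -0.55]), 'shift_mm': array([-179.54,  178.48,    0.9 ]), 'tilt': array([-0., -0., -1.]), 'j6': np.float64(1.446)}
```

Emit:
send_rows(
  targets=[
    [1,0,0,0,0,0,-0.18],
    [1,0,0,0,0,0,-0.185],
    [1,0,0,0,0,0,-0.185],
    [1,-0.03,0.03,0,0,0,0],
    [1,-0.03,0.03,0,0,0,0],
    [1,-0.03,0.03,0,0,0,0],
    [1,-0.03,0.03,0,0,0,0],
    [1,-0.03,0.03,0,0,0,0],
    [1,-0.0295,0.0285,0.001,0,0,0],
    [1,0,0,0,0,0,0],
  ],
)

```text
time_s: 11.85
eef_pos: [567.2, -95.4, 202.1]
ee_rot: [0.0, 0.931, 0.365, -0.0]
force: [-1.3, 1.8, -1.3]
grip_width: 0.131
grip_force: 97.0
```

Emit:
send_rows(
  targets=[
    [1,0,0,0.02,0,0,0],
    [1,0,0,0.015,0,0,0],
    [1,0,0,0.01,0,0,0],
    [1,0,0,0,0,0,0],
    [1,0,0,0,0,0,0],
    [1,0,0,0,0,0,0],
    [1,0,0,0,0,0,0],
    [1,0,0,0,0,0,0],
    [1,0,0,0,0,0,0],
    [1,0,0,0,0,0,0],
  ],
)

```text
time_s: 13.1
eef_pos: [567.4, -93.1, 157.3]
ee_rot: [-0.0, 0.931, 0.366, -0.0]
force: [-0.2, -0.2, -1.3]
grip_width: 0.135
grip_force: 97.0
```

```bash
python3 - <<'E'
from h import *
np.set_printoptions(precision=2,suppress=True)
p,r,s=pose();print(p,s['force'],plan([567.4,-93.1,140],.75))
for n in('side','wrist'):
    P=shot(n,n+'4.png'); print(n,'hub',circ(P,(567,-93),75,31,8),'collar',circ(P,p[:2],p[2]-69+60,25,6))
    u=proj(P,[567,-93,100]).astype(int)
    if n=='side': cv2.imwrite('pics/side4.png',cv2.resize(P['img'][u[1]-60:u[1]+60,u[0]-80:u[0]+80],None,fx=4,fy=4)[:,:,::-1])
E
```

```text
[567.39 -93.08 157.3 ] [-0.2  -0.22 -1.32] {'yaw_now': np.float64(0.7498), 'turn': array([-0.,  0., -0.]), 'shift_mm': array([-0.  ,  0.02, 17.3 ]), 'tilt': array([-0.,  0., -1.]), 'j6': np.float64(0.455)}
side hub (array([567.96, -94.3 ]), np.float64(49.37068176269531)) collar (array([568.68, -95.46]), np.float64(51.5825309753418))
wrist hub (array([564.83, -93.26]), np.float64(45.19350051879883)) collar (array([567.6 , -94.16]), np.float64(49.53691864013672))
```

View pics/side4.png

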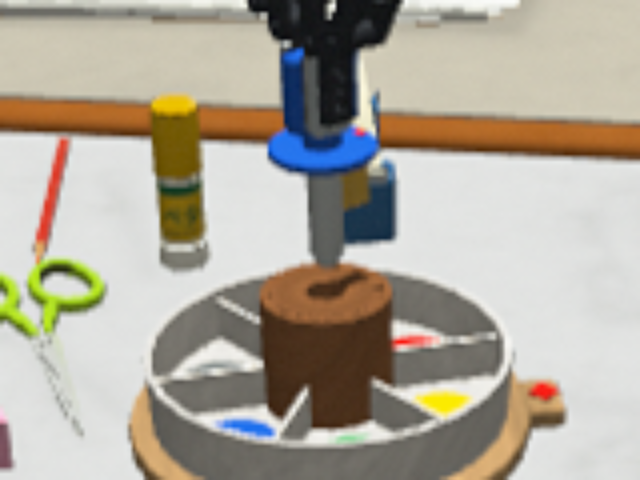

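Emit:
send_rows(
  squeeze=40,
  targets=[
    [1,-0.0002,-0.0013,0.003,0,0,0],
    [1,0,0,0.004,0,0,0],
    [1,0,0,0.004,0,0,0],
    [1,0,0,0.002,0,0,0],
    [1,0,0,0.002,0,0,0],
    [1,0,0,0.002,0,0,0],
    [1,0,0,0.001,0,0,0],
    [1,0,0,0.001,0,0,0],
    [1,0,0,0,0,0,0],
    [1,0,0,0,0,0,0],
  ],
)

```text
time_s: 14.45
eef_pos: [566.5, -92.3, 138.4]
ee_rot: [0.0, 0.931, 0.366, 0.0]
force: [1.1, 0.1, -0.4]
grip_width: 0.135
grip_force: 97.1
```

Emit:
send_rows(
  targets=[
    [1,0,0,0.001,0,0,0],
    [1,0,0,0.001,0,0,0],
    [1,0,0,0.001,0,0,0],
    [1,0,0,0.001,0,0,0],
    [1,0,0,0.001,0,0,0],
    [1,0,0,0.001,0,0,0],
    [1,0,0,0,0,0,0],
    [1,0,0,0,0,0,0],
    [1,0,0,0,0,0,0],
    [1,0,0,0,0,0,0],
  ],
)

```text
time_s: 15.7
eef_pos: [566.5, -92.3, 132.3]
ee_rot: [0.0, 0.931, 0.366, 0.0]
force: [5.1, -0.8, 0.6]
grip_width: 0.134
grip_force: 97.2
```

```bash
python3 - <<'E'
from h import *
s=ctrl.sense();print(s['force'],s['wrist_torque'],s['eef_pos'],s['grip_force'])
E
```

```text
[ 5.07082872 -0.83902265  0.63052146] [ 0.03047183 -1.10159677  0.01023167] [566.50233115 -92.28301705 132.33051971] 97.22552633145824
```

Emit:
send_rows(
  targets=[
    [1,0.0006,0.0005,0,0,0,0],
    [1,0,0,0,0,0,0],
    [1,0,0,0.001,0,0,0],
    [1,0,0,0.001,0,0,0],
    [1,0,0,0.001,0,0,0],
    [1,0,0,0.001,0,0,0],
    [1,0,0,0.001,0,0,0],
    [1,0,0,0,0,0,0],
    [1,0,0,0,0,0,0],
    [1,0,0,0,0,0,0],
  ],
)

```text
time_s: 16.95
eef_pos: [567.0, -92.1, 127.1]
ee_rot: [-0.0, 0.931, 0.366, -0.0]
force: [1.1, 0.2, -1.9]
grip_width: 0.134
grip_force: 96.8
```

Emit:
send_rows(
  targets=[
    [1,0.0001,0.0001,0.001,0,0,0],
    [1,0,0,0.001,0,0,0],
    [1,0,0,0.001,0,0,0],
    [1,0,0,0.001,0,0,0],
    [1,0,0,0.001,0,0,0],
    [1,0,0,0.001,0,0,0],
    [1,0,0,0.0005,0,0,0],
    [1,0,0,0.0005,0,0,0],
    [1,0,0,0,0,0,0],
    [1,0,0,0,0,0,0],
  ],
)

```text
time_s: 18.2
eef_pos: [567.2, -92.2, 120.2]
ee_rot: [-0.0, 0.931, 0.366, -0.0]
force: [-0.4, 0.4, -0.5]
grip_width: 0.134
grip_force: 96.9
```

Emit:
send_rows(
  targets=[
    [1,0,0,0.0005,0,0,0],
    [1,0,0,0.0005,0,0,0],
    [1,0,0,0.0005,0,0,0],
    [1,0,0,0.0005,0,0,0],
    [1,0,0,0,0,0,0],
    [1,0,0,0,0,0,0],
    [1,0,0,0,0,0,0],
    [1,0,0,0,0,0,0],
    [1,0,0,0,0,0,0],
    [1,0,0,0,0,0,0],
  ],
)

```text
time_s: 19.45
eef_pos: [567.3, -92.2, 118.3]
ee_rot: [-0.0, 0.931, 0.366, -0.0]
force: [0.1, 1.3, -0.7]
grip_width: 0.131
grip_force: 97.0
```

Emit:
send_rows(
  targets=[
    [1,0,0,0.0005,0,0,0],
    [1,0,0,0.0005,0,0,0],
    [1,0,0,0.0005,0,0,0],
    [1,0,0,0,0,0,0],
    [1,0,0,0,0,0,0],
    [1,0,0,0,0,0,0],
    [1,0,0,0,0,0,0],
    [1,0,0,0,0,0,0],
    [1,0,0,0,0,0,0],
    [1,0,0,0,0,0,0],
  ],
)

```text
time_s: 20.7
eef_pos: [567.5, -92.2, 117.8]
ee_rot: [0.0, 0.931, 0.366, 0.0]
force: [-3.1, 1.4, 9.1]
grip_width: 0.135
grip_force: 98.8
```

Emit:
send_rows(
  targets=[
    [1,0,0,-0.0003,0,0,0],
    [1,0,0,0,0,0,-0.02],
    [1,0,0,0,0,0,-0.02],
    [1,0,0,0,0,0,-0.02],
    [1,0,0,0,0,0,-0.02],
    [1,0,0,0,0,0,-0.01],
    [1,0,0,0,0,0,0],
    [1,0,0,0,0,0,0],
    [1,0,0,0,0,0,0],
    [1,0,0,0,0,0,0],
  ],
)

```text
time_s: 21.95
eef_pos: [567.3, -92.0, 117.8]
ee_rot: [-0.0, 0.913, 0.408, 0.0]
force: [-3.0, 3.3, 7.5]
grip_width: 0.135
grip_force: 98.3
```

```bash
python3 - <<'E'
from h import *
s=ctrl.sense();print(s['force'],s['wrist_torque'],plan([567.4,-92.2,118]))
E
```

```text
[-2.97435819  3.27914247  7.53787961] [ 0.68497778  0.73685402 -0.12558824] {'yaw_now': np.float64(0.8398), 'turn': array([-0.0001, -0.0003,  0.    ]), 'shift_mm': array([-0.09,  0.28, -0.18]), 'tilt': array([ 1.e-04,  3.e-04, -1.e+00]), 'j6': np.float64(0.366)}
```

Emit:
send_rows(
  targets=[
    [1,0,-0.0004,-0.0003,0,0,0],
    [1,0,0,0,0,0,0],
    [1,0,0,0,0,0,-0.01],
    [1,0,0,0,0,0,-0.01],
    [1,0,0,0,0,0,-0.01],
    [1,0,0,0,0,0,0],
    [1,0,0,0,0,0,0],
    [1,0,0,0,0,0,0],
    [1,0,0,0,0,0,0],
    [1,0,0,0,0,0,0],
  ],
)

```text
time_s: 23.2
eef_pos: [567.1, -91.9, 117.6]
ee_rot: [0.0, 0.907, 0.421, 0.0]
force: [-0.8, 3.4, 5.7]
grip_width: 0.135
grip_force: 98.0
```

```bash
python3 - <<'E'
from h import *
s=ctrl.sense();print(s['force'],s['wrist_torque'],plan([567.4,-92.2,118]))
E
```

```text
[-0.7792753   3.42218825  5.65018095] [ 0.47560211  0.33653743 -0.03150701] {'yaw_now': np.float64(0.8696), 'turn': array([ 0.0003, -0.0002, -0.    ]), 'shift_mm': array([-0.01,  0.37, -0.44]), 'tilt': array([ 4.e-04, -0.e+00, -1.e+00]), 'j6': np.float64(0.337)}
```

Emit:
send_rows(
  targets=[
    [1,0,0,0,0,0,-0.01],
    [1,0,0,0,0,0,-0.01],
    [1,0,0,0,0,0,-0.01],
    [1,0,0,0,0,0,0],
    [1,0,0,0,0,0,0],
    [1,0,0,0,0,0,0],
    [1,0,0,0,0,0,0],
    [1,0,0,0,0,0,0],
    [1,0,0,0,0,0,0],
    [1,0,0,0,0,0,0],
  ],
)

```text
time_s: 24.45
eef_pos: [567.0, -92.0, 117.3]
ee_rot: [-0.0, 0.9, 0.435, -0.0]
force: [1.4, 0.8, -2.0]
grip_width: 0.135
grip_force: 96.7
```

```bash
python3 - <<'E'
from h import *
s=ctrl.sense();print(s['force'],s['wrist_torque'],plan([567.4,-92.2,118]))
E
```

```text
[ 1.38745975  0.79959197 -1.97529573] [ 0.18769711 -0.28376388 -0.02478927] {'yaw_now': np.float64(0.8998), 'turn': array([-0.0001,  0.0001, -0.    ]), 'shift_mm': array([ 0.11,  0.48, -0.66]), 'tilt': array([-1.e-04, -0.e+00, -1.e+00]), 'j6': np.float64(0.306)}
```

Emit:
send_rows(
  targets=[
    [1,0,0,0.0005,0,0,0],
    [1,0,0,0.0005,0,0,0],
    [1,0,0,0.0005,0,0,0],
    [1,0,0,0.0005,0,0,0],
    [1,0,0,0,0,0,0],
    [1,0,0,0,0,0,0],
    [1,0,0,0,0,0,0],
    [1,0,0,0,0,0,0],
    [1,0,0,0,0,0,0],
    [1,0,0,0,0,0,0],
  ],
)

```text
time_s: 25.7
eef_pos: [567.1, -92.0, 115.5]
ee_rot: [0.0, 0.9, 0.435, 0.0]
force: [2.8, 2.0, 0.9]
grip_width: 0.133
grip_force: 97.2
```

```bash
python3 - <<'E'
from h import *
s=ctrl.sense();print(s['force'],s['wrist_torque'],plan([567.4,-92.2,118]))
E
```

```text
[2.79666223 1.98452792 0.8544426 ] [ 0.3346757  -0.48403953  0.04305371] {'yaw_now': np.float64(0.8998), 'turn': array([ 0.0002, -0.0001, -0.    ]), 'shift_mm': array([ 0.03,  0.41, -2.55]), 'tilt': array([ 2.e-04, -0.e+00, -1.e+00]), 'j6': np.float64(0.306)}
```

Emit:
send_rows(
  targets=[
    [1,0.0003,0,0,0,0,-0.01],
    [1,0,0,0,0,0,-0.01],
    [1,0,0,0.001,0,0,0],
    [1,0,0,0.001,0,0,0],
    [1,0,0,0.001,0,0,0],
    [1,0,0,0.001,0,0,0],
    [1,0,0,0,0,0,0],
    [1,0,0,0,0,0,0],
    [1,0,0,0,0,0,0],
    [1,0,0,0,0,0,0],
  ],
)

```text
time_s: 26.95
eef_pos: [567.1, -91.7, 111.4]
ee_rot: [-0.0, 0.896, 0.444, -0.0]
force: [0.3, 0.8, -0.6]
grip_width: 0.135
grip_force: 97.1
```

```bash
python3 - <<'E'
from h import *
s=ctrl.sense();print(s['force'],s['wrist_torque'],plan([567.4,-92.2,118]))
E
```

```text
[ 0.28677587  0.82750309 -0.55748046] [ 0.12354731 -0.07928261  0.04959808] {'yaw_now': np.float64(0.9198), 'turn': array([-0.0002,  0.0001, -0.    ]), 'shift_mm': array([-0.19,  0.51, -6.65]), 'tilt': array([-2.e-04,  0.e+00, -1.e+00]), 'j6': np.float64(0.287)}
```

Engaged smoothly, forces small. Continue down 20 mm.

Emit:
send_rows(
  targets=[
    [1,0,0,0.0015,0,0,0],
    [1,0,0,0.0015,0,0,0],
    [1,0,0,0.0015,0,0,0],
    [1,0,0,0.0015,0,0,0],
    [1,0,0,0.0015,0,0,0],
    [1,0,0,0.0015,0,0,0],
    [1,0,0,0.001,0,0,0],
    [1,0,0,0,0,0,0],
    [1,0,0,0,0,0,0],
    [1,0,0,0,0,0,0],
  ],
)

```text
time_s: 28.2
eef_pos: [567.2, -91.7, 101.4]
ee_rot: [-0.0, 0.896, 0.444, -0.0]
force: [0.9, -0.2, -0.6]
grip_width: 0.137
grip_force: 97.1
```

Emit:
send_rows(
  targets=[
    [1,0,0,0.0015,0,0,0],
    [1,0,0,0.0015,0,0,0],
    [1,0,0,0.0015,0,0,0],
    [1,0,0,0.0015,0,0,0],
    [1,0,0,0.0015,0,0,0],
    [1,0,0,0.0005,0,0,0],
    [1,0,0,0,0,0,0],
    [1,0,0,0,0,0,0],
    [1,0,0,0,0,0,0],
    [1,0,0,0,0,0,0],
  ],
)

```text
time_s: 29.45
eef_pos: [567.2, -91.7, 93.4]
ee_rot: [0.0, 0.896, 0.444, -0.0]
force: [0.6, 0.9, -0.2]
grip_width: 0.132
grip_force: 97.1
```

```bash
python3 - <<'E'
from h import *
s=ctrl.sense();print(s['force'],s['wrist_torque'],plan([567.4,-92.2,118]))
E
```

```text
[ 0.55468897  0.85064769 -0.24136279] [ 0.04383735 -0.05798883 -0.01101551] {'yaw_now': np.float64(0.9198), 'turn': array([0., 0., 0.]), 'shift_mm': array([ -0.23,   0.45, -24.59]), 'tilt': array([ 0., -0., -1.]), 'j6': np.float64(0.287)}
```

Emit:
send_rows(
  targets=[
    [1,0,0,0.001,0,0,0],
    [1,0,0,0.001,0,0,0],
    [1,0,0,0.001,0,0,0],
    [1,0,0,0.0005,0,0,0],
    [1,0,0,0.0005,0,0,0],
    [1,0,0,0,0,0,0],
    [1,0,0,0,0,0,0],
    [1,0,0,0,0,0,0],
    [1,0,0,0,0,0,0],
    [1,0,0,0,0,0,0],
  ],
)

```text
time_s: 30.7
eef_pos: [567.2, -91.7, 89.5]
ee_rot: [0.0, 0.896, 0.444, 0.0]
force: [-2.6, 0.2, 4.5]
grip_width: 0.135
grip_force: 97.8
```

Emit:
send_rows(
  targets=[
    [1,0,0,0.0003,0,0,0],
    [1,0,0,0.0003,0,0,0],
    [1,0,0,0,0,0,0],
    [1,0,0,0,0,0,0],
    [1,0,0,-0.0003,0,0,0],
    [1,0,0,0,0,0,0],
    [1,0,0,0,0,0,0],
    [1,0,0,0,0,0,0],
    [1,0,0,0,0,0,0],
    [1,0,0,0,0,0,0],
  ],
)

```text
time_s: 31.95
eef_pos: [567.2, -91.8, 89.5]
ee_rot: [0.0, 0.896, 0.444, 0.0]
force: [-2.9, -0.0, 7.4]
grip_width: 0.126
grip_force: 98.4
```

```bash
python3 - <<'E'
from h import *
s=ctrl.sense();print(s['force'],s['wrist_torque'],plan([567.4,-92.2,88],0.262))
E
```

```text
[-2.86514391e+00 -7.03391368e-03  7.35330778e+00] [0.24636048 0.50620676 0.0404721 ] {'yaw_now': np.float64(0.9198), 'turn': array([ 3.000e-04, -2.000e-04,  6.578e-01]), 'shift_mm': array([0.05, 0.46, 1.54]), 'tilt': array([ 3.e-04, -2.e-04, -1.e+00]), 'j6': np.float64(0.287)}
```

Emit:
send_rows(
  targets=[
    [1,0,0,-0.0003,0,0,0.01],
    [1,0,0,0,0,0,0.02],
    [1,0,0,0,0,0,0.02],
    [1,0,0,0,0,0,0.02],
    [1,0,0,0,0,0,0.02],
    [1,0,0,0,0,0,0.02],
    [1,0,0,0,0,0,0.02],
    [1,0,0,0,0,0,0.02],
    [1,0,0,0,0,0,0.02],
    [1,0,0,0,0,0,0],
  ],
)

```text
time_s: 33.2
eef_pos: [567.3, -91.8, 89.6]
ee_rot: [0.0, 0.931, 0.366, 0.0]
force: [-1.9, 0.8, 5.1]
grip_width: 0.131
grip_force: 98.0
```

```bash
python3 - <<'E'
from h import *
s=ctrl.sense();print(s['force'],s['wrist_torque'],plan([567.4,-92.2,88],0.262))
E
```

```text
[-1.85813096  0.80924209  5.14924403] [0.2071256  0.31837065 0.00949807] {'yaw_now': np.float64(0.7491), 'turn': array([ 4.000e-04, -2.000e-04,  4.871e-01]), 'shift_mm': array([-0.  ,  0.42,  1.56]), 'tilt': array([ 4.e-04, -2.e-04, -1.e+00]), 'j6': np.float64(0.458)}
```

Emit:
send_rows(
  targets=[
    [1,0,0,0,0,0,0.03],
    [1,0,0,0,0,0,0.03],
    [1,0,0,0,0,0,0.03],
    [1,0,0,0,0,0,0.03],
    [1,0,0,0,0,0,0.03],
    [1,0,0,0,0,0,0.03],
    [1,0,0,0,0,0,0.03],
    [1,0,0,0,0,0,0.03],
    [1,0,0,0,0,0,0.03],
    [1,0,0,0,0,0,0.03],
  ],
)

```text
time_s: 34.45
eef_pos: [567.4, -91.9, 89.6]
ee_rot: [0.0, 0.975, 0.222, 0.0]
force: [-1.4, -1.3, 5.7]
grip_width: 0.131
grip_force: 98.0
```

Emit:
send_rows(
  targets=[
    [1,0,0,0,0,0,0.03],
    [1,0,0,0,0,0,0.03],
    [1,0,0,0,0,0,0.03],
    [1,0,0,0,0,0,0.03],
    [1,0,0,0,0,0,0.03],
    [1,0,0,0,0,0,0.02],
    [1,0,0,0,0,0,0.02],
    [1,0,0,0,0,0,0.01],
    [1,0,0,0,0,0,0],
    [1,0,0,0,0,0,0],
  ],
)

```text
time_s: 35.7
eef_pos: [567.4, -92.1, 89.6]
ee_rot: [0.0, 0.992, 0.124, 0.0]
force: [-0.8, -2.6, 5.3]
grip_width: 0.136
grip_force: 98.0
```

```bash
python3 - <<'E'
from h import *
s=ctrl.sense();print(s['force'],s['wrist_torque'],plan([567.4,-92.2,88],0.262))
P=shot('side');u=proj(P,[560,-93,50]).astype(int)
cv2.imwrite('pics/side5.png',cv2.resize(P['img'][u[1]-60:u[1]+60,u[0]-80:u[0]+80],None,fx=4,fy=4)[:,:,::-1])
E
```

```text
[-0.80713206 -2.6351468   5.32832724] [-0.39865071  0.02972863  0.04070781] {'yaw_now': np.float64(0.2492), 'turn': array([ 0.0008, -0.0006, -0.0128]), 'shift_mm': array([-0.06,  0.13,  1.56]), 'tilt': array([ 8.e-04, -6.e-04, -1.e+00]), 'j6': np.float64(0.957)}
```

View pics/side5.png

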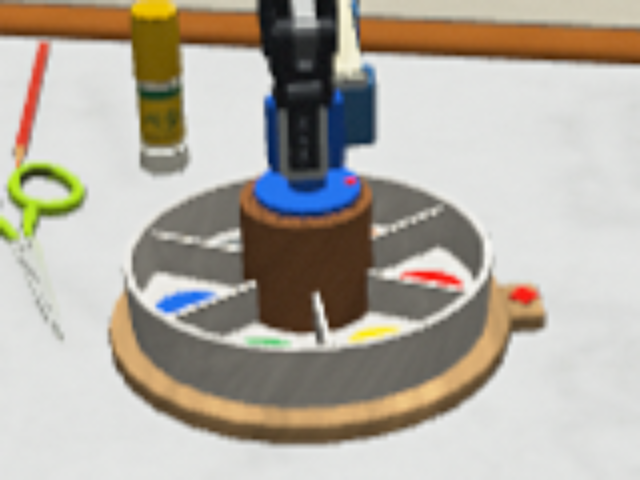

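Emit:
send_rows(
  targets=[
    [0.4,0,0,0,0,0,0],
    [0,0,0,0,0,0,0],
    [-0.3,0,0,0,0,0,0],
    [-0.3,0,0,0,0,0,0],
    [-0.3,0,0,0,0,0,0],
    [-0.3,0,0,-0.01,0,0,0],
    [-0.3,0,0,-0.03,0,0,0],
    [-0.3,0,0,-0.04,0,0,0],
    [-0.3,0.02,0,-0.05,0,0,0],
    [-0.3,0.02,0,-0.05,0,0,0],
  ],
)

```text
time_s: 37.0
eef_pos: [606.1, -81.7, 272.1]
ee_rot: [0.0, 0.992, 0.124, 0.0]
force: [0.1, -0.6, -0.5]
grip_width: 0.649
grip_force: 0.0
```

Emit:
send_rows(
  targets=[
    [-0.3,0,0,-0.03,0,0,0],
    [-0.3,0,0,0,0,0,0],
    [-0.3,0,0,0,0,0,0],
    [-0.3,0,0,0,0,0,0],
    [-0.3,0,0,0,0,0,0],
    [-0.3,0,0,0,0,0,0],
    [-0.3,0,0,0,0,0,0],
    [-0.3,0,0,0,0,0,0],
    [-0.3,0,0,0,0,0,0],
    [-0.3,0,0,0,0,0,0],
  ],
)

```text
time_s: 38.25
eef_pos: [605.9, -81.8, 299.4]
ee_rot: [0.0, 0.992, 0.125, 0.0]
force: [-0.6, -0.3, 0.7]
grip_width: 0.651
grip_force: 0.0
```

```bash
python3 - <<'E'
from h import *
np.set_printoptions(precision=2,suppress=True)
print(ctrl.sense()['eef_pos'])
for n in('wrist',):
    P=shot(n,'w6.png');hsv=cv2.cvtColor(P['img'],cv2.COLOR_RGB2HSV)
    print('collar at z80',circ(P,(567,-93),80,25,6)); c=np.array([566.2,-92.4])
    # yellow/red/green/orange spots
    for nm,lo,hi,th in(('red',0,4,0),('red2',175,180,0),('orange',10,17,-60),('yellow',25,33,60),('green',55,85,120),('blue',105,120,180)):
        m=cv2.inRange(hsv,(lo,110,70),(hi,255,255));k,lab,st,ce=cv2.connectedComponentsWithStats(m)
        for i in range(1,k):
            if st[i,4]>25:
                for z in(20,):
                    d=onz(P,ce[i],z)[:2]-c
                    if np.linalg.norm(d)<115: print(nm,st[i,4],ce[i],d,np.linalg.norm(d),np.arctan2(-d[1],-d[0]))
    for l in ctrl.landmark_of('rib_tip',P)[:1]+ctrl.landmark_of('handle_grip',P)[:1]: print(l)
E
```

```text
[605.94 -81.85 299.43]
collar at z80 (array([564.49, -93.35]), np.float64(56.39543151855469))
red 403 [323.49 274.34] [-59.16 -19.87] 62.40926031807856 0.3239960915510728
red 56 [319.73 308.21] [-98.57 -25.9 ] 101.91408418394417 0.2569055388271209
orange 1876 [318.63 143.93] [71.07 18.78] 73.50551935607223 -2.8832754771766815
orange 811 [320.   222.18] [-4.55 -2.03] 4.979756974737195 0.41943949850029605
orange 33 [311.45 309.09] [-101.82  -17.46] 103.30771163422949 0.1698302437721404
orange 28 [328.82 308.86] [-96.87 -35.64] 103.21488964758422 0.35250710931312307
yellow 852 [272.91 246.02] [-41.51  38.8 ] 56.81946154908213 -0.7516610361417653
green 938 [268.67 192.44] [12.6  55.17] 56.594457286542784 -1.7953488107638542
blue 1031 [315.85 161.46] [54.09 17.23] 56.76994392977739 -2.833295673443288
blue 2327 [319.2  238.38] [-21.55  -5.55] 22.248358296796695 0.2519365246652105
{'point': [319.5, 254.2], 'score': 0.73}
{'point': [315.3, 246.5], 'score': 0.55}
```

View pics/w6.png

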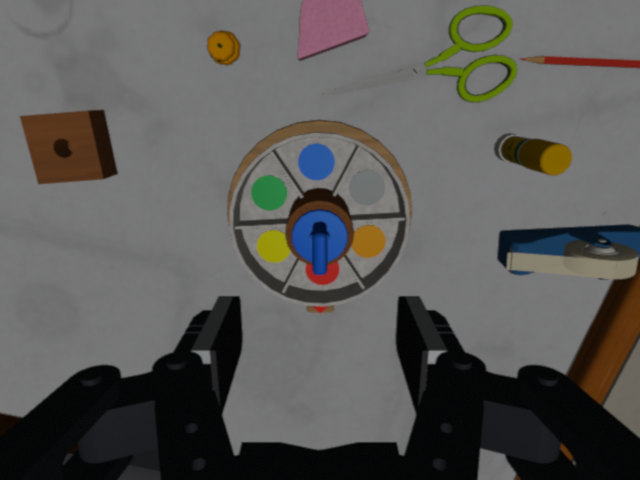

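Emit:
send_rows(
  squeeze=40,
  targets=[
    [-0.3,-0.02,0,0.03,0,0,0],
    [-0.3,-0.02,0,0.05,0,0,0],
    [-0.3,0,0,0.05,0,0,0],
    [-0.3,0,0,0.04,0,0,0],
    [-0.3,0,0,0.025,0,0,0],
    [-0.3,0,0,0.0145,0,0,0],
    [-0.3,0,0,0,0,0,0],
    [-0.3,0,0,0,0,0,0],
    [-0.3,0,0,0,0,0,0],
    [-0.3,0,0,0,0,0,0],
  ],
)

```text
time_s: 39.65
eef_pos: [567.4, -91.8, 90.4]
ee_rot: [0.0, 0.992, 0.125, 0.0]
force: [-0.0, 0.5, 0.7]
grip_width: 0.65
grip_force: 0.0
```

```bash
python3 - <<'E'
from h import *
print(plan([567.4,-92.1,89.6],0.2492),ctrl.sense()['force'])
E
```

```text
{'yaw_now': np.float64(0.2498), 'turn': array([ 0.0006, -0.0008,  0.0006]), 'shift_mm': array([-0.06,  0.31,  0.84]), 'tilt': array([ 9.e-04, -4.e-04, -1.e+00]), 'j6': np.float64(0.957)} [-0.04994681  0.54438756  0.72734268]
```

Emit:
send_rows(
  targets=[
    [0.3,0,0,0,0,0,0],
    [1,0,0,0,0,0,0],
    [1,0,0,0,0,0,0],
    [1,0,0,0,0,0,0],
    [1,0,0,0,0,0,0],
    [1,0,0,0,0,0,0],
    [1,0,0,0,0,0,0.02],
    [1,0,0,0,0,0,0.02],
    [1,0,0,0,0,0,0],
    [1,0,0,0,0,0,0],
  ],
)

```text
time_s: 40.9
eef_pos: [567.5, -92.0, 90.2]
ee_rot: [0.0, 0.995, 0.105, 0.0]
force: [0.5, -2.3, 5.5]
grip_width: 0.137
grip_force: 51.3
```

Emit:
send_rows(
  targets=[
    [1,0,0,0,0,0,0],
    [1,0,0,0,0,0,-0.02],
    [1,0,0,0,0,0,-0.02],
    [1,0,0,0,0,0,-0.005],
    [1,0,0,0,0,0,0],
    [1,0,0,0,0,0,0],
    [0.4,0,0,0,0,0,0],
    [0,0,0,0,0,0,0],
    [-0.3,0,0,0,0,0,0],
    [-0.3,0,0,0,0,0,0],
  ],
)

```text
time_s: 42.15
eef_pos: [567.1, -91.6, 89.7]
ee_rot: [-0.0, 0.992, 0.127, -0.0]
force: [0.5, -0.2, -0.1]
grip_width: 0.649
grip_force: 0.0
```

Emit:
send_rows(
  targets=[
    [-0.3,0,0,0,0,0,0],
    [-0.3,0,0,-0.01,0,0,0],
    [-0.3,0,0,-0.03,0,0,0],
    [-0.3,0,0,-0.04,0,0,0],
    [-0.3,0.02,0,-0.05,0,0,0],
    [-0.3,0.02,0,-0.05,0,0,0],
    [-0.3,0,0,-0.03,0,0,0],
    [-0.3,0,0,0,0,0,0],
    [-0.3,0,0,0,0,0,0],
    [-0.3,0,0,0,0,0,0],
  ],
)

```text
time_s: 43.4
eef_pos: [605.5, -81.6, 298.8]
ee_rot: [-0.0, 0.992, 0.127, -0.001]
force: [-0.5, -0.1, -0.3]
grip_width: 0.651
grip_force: 0.0
```

```bash
python3 - <<'E'
from h import *
np.set_printoptions(precision=3,suppress=True)
P=shot('wrist','w7.png');hsv=cv2.cvtColor(P['img'],cv2.COLOR_RGB2HSV);c=np.array([566.2,-92.4])
for nm,lo,hi,th in(('arrow',0,4,0),('yellow',25,33,60),('green',55,85,120),('blue',105,120,180)):
    m=cv2.inRange(hsv,(lo,110,70),(hi,255,255));k,lab,st,ce=cv2.connectedComponentsWithStats(m)
    for i in range(1,k):
        d=onz(P,ce[i],20)[:2]-c
        if st[i,4]>25 and np.linalg.norm(d)<115: print(nm,d,(np.arctan2(-d[1],-d[0])+np.radians(th)+np.pi)%(2*np.pi)-np.pi)
S=shot('side')
for n in('side','wrist'):
    Q=S if n=='side' else P
    for z in(80,83,90): print(n,z,circ(Q,(567,-93),z,25,6))
print(ctrl.sense()['force'],ctrl.sense()['eef_pos'],ctrl.sense()['time_s'])
E
```

```text
arrow [-60.08 -16.55] 0.2687995605728464
arrow [-98.881 -26.302] 0.2599788424993368
yellow [-39.726  40.409] 0.2532687598707186
green [14.856 54.692] 0.2583696304293239
blue [54.8   14.823] 0.2641717701260191
blue [-21.523  -5.096] -2.9090852982370716
side 80 (array([565.191, -89.545]), np.float64(53.031246185302734))
side 83 (array([564.718, -87.013]), np.float64(50.5014762878418))
side 90 (array([570.648, -93.72 ]), np.float64(29.81741714477539))
wrist 80 (array([563.755, -92.475]), np.float64(56.47643280029297))
wrist 83 (array([564.942, -92.118]), np.float64(56.511962890625))
wrist 90 (array([567.808, -91.493]), np.float64(56.57667541503906))
[-0.372  0.498 -0.04 ] [605.652 -81.638 299.146] 43.5
```

```bash
python3 -c "
from rig import ctrl
print(ctrl.finish_job())"
```

```text
the job is handed in; nothing more can be done
None
```

The handle is fully home in the hub and left standing there. The red compartment faces the arrow to within about 0.01 rad, and the job was handed in at about 43.5 s with the gripper clear of everything.

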